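# Brace the sample jar and unscrew its cap

### The job

Stand the tall capped jar, cap still on, upright and fully down in whichever well of the grey block is empty, so that the block keeps it from turning. Then unscrew its tight cap (counter-clockwise seen from above), stop turning once the thread lets go, lift the cap straight up, and finish still gripping it level just above the jar's mouth, its rim one to four centimetres clear of the mouth, with the jar left standing in its well. Do not knock the short jar, beaker, dish or pipette about.

Things in the scene. Friction and masses are not known exactly. Their poses are not given: they have to be found in the camera images.
- jar_center (a point): Tall amber glass jar, loose, about 0.3 kg, upright on the bench at the start: square body 62 x 62 mm, 62 mm high, round neck 43 mm across above it (threads to 55 mm), mouth 96 mm above its foot. The point is on its axis, 48 mm above the foot. x and y square to its flat sides, z up. With cap on 103 mm high; it can be carried by its tight cap.
- jar_foot (a point): The centre of the underside of the tall jar; axes as jar_center.
- jar_mouth (a point): Centre of the tall jar's mouth, 96 mm above its foot. A sprung rubber seal in it stands 3 to 5 mm above this point and presses the cap up against the threads with about 25 N; when the cap lets go the seal lifts it 2 mm. The cap must rise 8 mm for its lugs to pass the threads and 22 mm for its rim to clear the seal.
- cap_center (a point): The tall jar's white ribbed round cap, 62 mm across, 24 mm high, 45 g; point on its axis half-way up, z up. Seated, it is 91 mm above the jar's foot, its lower rim 79 mm above the foot and 9 mm above the neck's lower end. Two inner lugs sit under two short level threads on the neck, so that it cannot be lifted off until unscrewed.
- cap_mark (a point): Half-way up the cap, 24 mm off its axis, below a small raised bar on its top; along the jar's +x at the start, turns with the cap. Clockwise the cap meets a stop. Counter-clockwise from above, against 0.4 to 0.7 N m of friction (grip it with 30 N or more), it lets go after about 50 degrees relative to the jar; 65 to 75 degrees is a good turn, over 110 is too much.
- well_left (a point): Centre of the floor of one of two square wells in the fixed grey plastic block (92 x 236 x 42 mm high). Well 66 x 66 mm with a 4 mm bevel at the top, 30 mm deep, floor 12 mm above the bench. x across the block, y along it towards this well from the other, z up; well sides are square to x and y. Wells are 128 mm apart.
- well_right (a point): As well_left, for the block's other well; same axes.
- squat_jar_center (a point): Short amber jar with a glass stopper, 60 x 60 mm square, 80 mm high, standing in one of the two wells at the start: the other well is the empty one. The point is on its axis half-way up. Leave it there.
- beaker_center (a point): Glass beaker, 72 mm across, 90 mm high, on the bench; point half-way up. Leave alone.
- dish_center (a point): Shallow clear dish, 90 mm across, 16 mm high, on the bench; point half-way up. Leave alone.
- pipette_center (a point): White hand pipette lying on the bench, 252 mm long along its x (from 122 mm behind the point to 130 mm ahead), 28 mm wide. Leave alone.
Not all that is in view belongs to the job. Of the things that look like the part that bears cap_center, the middle-sized one is meant.

How it is judged:
By the outcome, as a careful person would: the job done as asked, in the order asked, and still so for the second after the job is handed in, while the arm keeps its last pose, push and grip.
It also fails if it takes over 48 s, if anything falls off the work surface, if the arm or the gripper's body presses on something with over 40 N, if the wrist force passes 120 N, or if a joint passes its speed limit or range.

### The arm

A 6-joint arm with a two-finger parallel gripper is mounted at the origin on the work surface. World frame = base frame: x ahead of the robot, y to its left, z up, the work surface at z = 0. Lengths are in mm, angles in rad, forces in N, time in s.
With the tool pointing down it reaches from about 350 to 850 mm from the base axis. Payload 8.1 kg.
Tool frame: the origin (TCP) lies midway between the tips of the shut fingers; the grasp point (between the pads) lies 19 mm behind it; z points along the fingers, y is the line along which they close (so a half turn about z gives the same grasp; the last joint's range is limited). The gripper opens to 93 mm and grips with 3 to 60 N. Pads are 15 mm wide; open, the fingers measure 128 mm over their backs; the gripper's body (75 mm by 188 mm) begins 65 mm behind the grasp point.
Start: joints at [-0.085, 0.13, 1.488, -0, 1.523, -0.085], TCP at [600.004, 0.022, 218.635] pointing down, gripper open.
Joint ranges: [-2.96, 2.96], [-0.89, 2.26], [0.02, 2.5], [-1.34, 4.48], [0, 2.73], [-2.66, 2.66]. Speed limits (rad/s): [2.39, 2.39, 2.79, 3.14, 3.14, 3.14].

### API

Orientations are given as a unit quaternion [x, y, z, w].
In Python, from station import * gives the robot as it stands.
- The arm moves only by the tool jog_arm, never from a script. Its argument "steps" is a list of rows, each an object with "travel": the shift along the tool's x, y, z in mm, a list of three; "twist": the turn, a rotation vector about the tool's x, y, z in rad, a list of three; "gripper": the opening, from -1 (shut) to 1 (fully open). A call has 1 to 12 rows; each row shifts and turns the commanded pose from where the row before left it, along the tool's axes as they then stand; what a row does not reach is not made up. A row lasts 1/10 s, in which the tool goes at most 50 mm and 8.59 degrees, less where a joint would pass 70% of its speed; a pose out of reach is approached as far as the arm can. A call with a gripper value outside its range is refused whole. The fingers move at their own pace and stop on an object; "force" is the grip in N (left out, the last holds). Time passes only in rows, so rows that do not move let the fingers close. It gives the time, the measured TCP pose, the force, the opening and the grip force at its end, in the units of the state.
- observe(): the state, without advancing time (a new reading comes with each control period).
- grab_frame(name): name is "scene" or "side" or "wrist"; returns a dict with "color" (400x640x3 uint8, blue, green, red), "fx", "fy", "cx", "cy" (pixels), "k1" (the pictures are not rectified: a ray, as slopes to the right and down, at radius r is drawn at 1 + k1 r^2 times it, then the intrinsics apply), "T" (4x4, takes a point from camera to world coordinates). Camera axes: x right, y down, z forward; pixel columns grow to the right and rows downward; lengths in mm; the calibration is good to about 2 mm. A picture is of the moment at which its call begins. There is no depth.
- job_done(): hands the job in; it is judged then, once.
Trained networks look in a picture, given as the dict that the camera call returned (one of the last four; its "shot" number tells which), for a name from the list of things; names that differ only in an ending like _2 or _b are one class to them, and where a whole thing is asked for, a point or a joint stands for the part that bears it (a point fixed in the world has none). Each returns a list of dicts, best first, with "confidence" (0 to 1); they miss things now and then, are a little off and sometimes report something else, mostly with a low value. They report only what shows in the picture. A call takes as long as a camera call. They do not tell look-alikes from the thing itself.
- regions_of(thing, picture): "region" (400x640 bool, what is visible of it) and "uv" ([column, row] in pixels, amid what is visible of it).
- mark_of(thing, picture): "uv" ([column, row] in pixels: a listed point, or the origin of a listed thing).
The state is a dict: "clock": time; "qpos": joint angles; "dq": joint speeds; "joint_torque": joint torques, N m; "tcp_pos": TCP position; "eef_rot": TCP orientation; "contact_force": force on the tool from outside, world axes, zero at the start; "torque": the same for the moment, N m; "gripper_width": opening from 0.0 (shut) to 1.0 (fully open); "grasp_force": force on a finger pad.
Only numpy, scipy, OpenCV 4.12 (cv2) and the standard library are available. Lean on these libraries where they do the work, as an engineer would, in place of code of your own. Each camera call takes 0.05 s, during which the arm holds its last target. There are 200 camera calls.

## Working session

There is one attempt and no reset: what is moved stays moved. The work goes in short steps, Python scripts to look and compute and a tool call to move; the robot and the scene stay as the last step left them, time stands still between calls to the robot, and variables do not carry over. Pictures are saved under pics/ and viewed, at most 10 in all, crops included, and the job is handed in when it is done.

Besides the shell and the picture viewer there is one more tool, called after ">>>" as name(argument=value, ...), one argument or row to a line, values as JSON. jog_arm: Moves the arm, as the interface text tells. Its arguments: {"type":"object","properties":{"steps":{"type":"array","items":{"type":"object","properties":{"travel":{"type":"array","items":{"type":"number"}},"twist":{"type":"array","items":{"type":"number"}},"gripper":{"type":"number"}}}},"force":{"type":"number"}},"required":["steps"]}

```bash
mkdir -p pics; cat > h.py <<'E'
from station import *
import numpy as np, cv2
from scipy.spatial.transform import Rotation as R
def ray(p,uv):
    u=np.array([(uv[0]-p["cx"])/p["fx"],(uv[1]-p["cy"])/p["fy"]]); v=u.copy()
    for _ in range(30): v=u/(1+p["k1"]*(v@v))
    T=np.array(p["T"]); d=T[:3,:3]@np.array([v[0],v[1],1]); return T[:3,3],d/np.linalg.norm(d)
def atz(p,uv,z):
    o,d=ray(p,uv); return o+d*(z-o[2])/d[2]
def tri(rs):
    A=np.zeros((3,3));b=np.zeros(3)
    for o,d in rs:
        M=np.eye(3)-np.outer(d,d);A+=M;b+=M@o
    x=np.linalg.solve(A,b); return x,[np.linalg.norm((np.eye(3)-np.outer(d,d))@(x-o)) for o,d in rs]
def proj(p,X):
    T=np.array(p["T"]);c=T[:3,:3].T@(np.array(X)-T[:3,3]);v=c[:2]/c[2];v=v*(1+p["k1"]*(v@v));return [p["fx"]*v[0]+p["cx"],p["fy"]*v[1]+p["cy"]]
E
python3 - <<'E'
from h import *
np.set_printoptions(precision=1,suppress=True)
H=dict(jar_center=48,jar_foot=0,jar_mouth=96,cap_center=91,cap_mark=91,well_left=12,well_right=12,squat_jar_center=52,beaker_center=45,dish_center=8,pipette_center=10)
for c in ["scene","side"]:
    p=grab_frame(c); cv2.imwrite(f"pics/{c}0.png",p["color"]); print(c,np.array(p["T"])[:3,3])
    for n,z in H.items():
        for m in mark_of(n,p)[:4]: print(n,np.array(m["uv"]),round(m["confidence"],2),atz(p,m["uv"],z))
E
```

```text
scene [1224.2  626.1  655.9]
jar_center [422.  255.1] 0.63 [544.2 274.   48. ]
jar_foot [419.5 271.8] 0.82 [541.8 272.    0. ]
jar_mouth [396.7 211.6] 0.25 [506.5 181.7  96. ]
cap_center [428.7 237.8] 0.78 [536.7 279.9  91. ]
cap_center [383.8 246.2] 0.55 [617.5 227.8  91. ]
cap_mark [425.5 246.6] 0.84 [565.4 290.1  91. ]
cap_mark [390.4 255. ] 0.8 [631.4 253.2  91. ]
cap_mark [483.7 311.1] 0.56 [650.8 453.5  91. ]
well_left [324.1 206.6] 0.64 [499.4 -37.1  12. ]
well_right [277.9 195.3] 0.83 [ 538.5 -166.3   12. ]
squat_jar_center [324.4 192.1] 0.94 [494.8 -39.4  52. ]
beaker_center [323.6 274.3] 0.82 [718.  158.4  45. ]
dish_center [401.5 211.6] 0.96 [386.  120.9   8. ]
dish_center [322.8 192.8] 0.4 [447.1 -88.8   8. ]
pipette_center [207.1 179.4] 0.83 [ 608.6 -384.9   10. ]
side [  157.5 -1090.    909.3]
jar_center [288.3 159.3] 0.91 [544.6 274.   48. ]
jar_center [302.6 216.6] 0.38 [496.1 -24.6  48. ]
jar_foot [285.7 170.5] 0.91 [538.2 285.6   0. ]
jar_mouth [286.3 144.4] 0.82 [542.8 286.6  96. ]
cap_center [285.2 147.5] 0.67 [536.3 277.3  91. ]
cap_center [294.7 185.4] 0.6 [502.2  65.5  91. ]
cap_center [282.9 147.4] 0.49 [529.7 280.2  91. ]
cap_mark [294.2 142.8] 0.77 [572.  297.1  91. ]
cap_mark [294.6 181.6] 0.7 [507.6  83.9  91. ]
cap_mark [281.2 144.6] 0.44 [529.5 298.9  91. ]
well_left [311.3 229.8] 0.76 [514.6 -44.   12. ]
well_right [337.4 252.8] 0.97 [ 548.5 -155.3   12. ]
squat_jar_center [303.9 217.9] 0.93 [496.  -36.1  52. ]
beaker_center [349.5 169.2] 0.74 [709.8 162.7  45. ]
dish_center [248.6 209.8] 0.94 [373.4 104.8   8. ]
pipette_center [396.7 311.2] 0.75 [ 606.4 -387.8   10. ]
```

View pics/scene0.png

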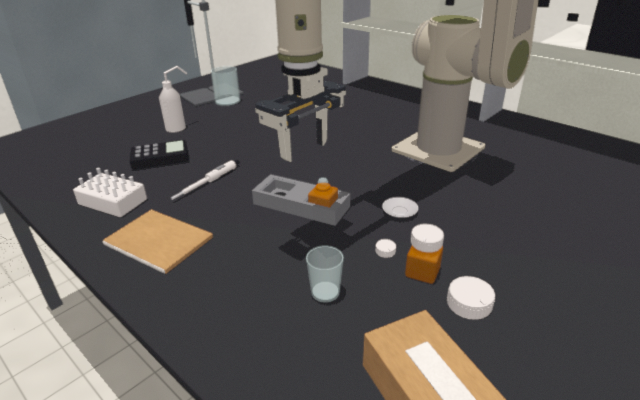

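View pics/side0.png

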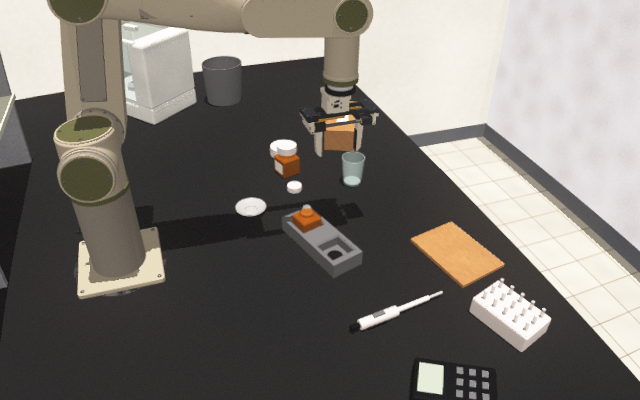

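The scene shows the tall jar with its cap near (425,250), with the loose small cap at (386,248) and the big cap at (470,297) as the look-alikes. The empty well is the far one near (278,195); the squat jar is at (323,192). The side view agrees, with the jar at (287,158) and the empty well at (337,253).

```bash
python3 - <<'E'
from h import *
np.set_printoptions(precision=2,suppress=True)
s=observe(); print(s); r=R.from_quat(s["eef_rot"]).as_matrix(); print(r)
p=grab_frame("wrist"); T=np.array(p["T"]); print(T, p["fx"],p["fy"]); print(r.T@(T[:3,3]-s["tcp_pos"])); print(r.T@T[:3,:3])
E
```

```text
{'clock': 1.2, 'qpos': array([-0.09,  0.13,  1.49,  0.  ,  1.52, -0.09]), 'dq': array([-0.,  0., -0.,  0., -0.,  0.]), 'joint_torque': array([  0.  , -55.98, -49.21,   0.08,   0.02,   0.  ]), 'tcp_pos': array([600.01,   0.03, 218.65]), 'eef_rot': array([ 0.71,  0.71,  0.  , -0.  ]), 'contact_force': array([-0.56, -0.61, -0.8 ]), 'torque': array([0.04, 0.01, 0.01]), 'grasp_force': 0.0, 'gripper_width': 1.0019597103951083}
[[ 0.  1.  0.]
 [ 1. -0.  0.]
 [ 0.  0. -1.]]
[[  1.     0.    -0.   600.39]
 [  0.    -0.96  -0.27  73.42]
 [ -0.     0.27  -0.96 384.82]
 [  0.     0.     0.     1.  ]] 298.1515097249633 298.1515097249633
[  73.4     0.38 -166.17]
[[ 0.   -0.96 -0.27]
 [ 1.    0.   -0.  ]
 [ 0.   -0.27  0.96]]
```

>>> jog_arm(
  steps=[
    {"travel": [40,-8,0],"gripper": 1},
    {"travel": [40,-8,0],"gripper": 1},
    {"travel": [40,-8,0],"gripper": 1},
    {"travel": [40,-8,0],"gripper": 1},
    {"travel": [40,-8,0],"gripper": 1},
    {"travel": [40,-9,0],"gripper": 1},
    {"travel": [38,-10,0],"gripper": 1},
    {"travel": [0,0,0],"gripper": 1},
    {"travel": [0,0,0],"gripper": 1},
  ],
)

```text
validation failed for argument at $.st...
```

```bash
python3 - <<'E'
from h import *
np.set_printoptions(precision=1,suppress=True)
print(observe()["tcp_pos"])
p=grab_frame("wrist"); cv2.imwrite("pics/w1.png",p["color"])
for n,z in dict(jar_center=48,jar_foot=0,cap_center=91,cap_mark=91).items():
    for m in mark_of(n,p)[:2]: print(n,np.array(m["uv"]),round(m["confidence"],2),atz(p,m["uv"],z))
for n in ["cap_center","jar_center"]:
  for m in regions_of(n,p)[:2]:
    r=m["region"].astype("uint8"); c=max(cv2.findContours(r,0,2)[0],key=cv2.contourArea)
    if n=="cap_center":
        w=np.array([atz(p,q[0].astype(float),103)[:2] for q in c]); (x,y),rad=cv2.minEnclosingCircle(w.astype('f4')); print(n,m["confidence"],x,y,rad)
    print(cv2.boundingRect(c), m["confidence"])
E
```

```text
[600.    0.  218.6]
jar_foot [137.1  92.4] 0.57 [375.2 110.    0. ]
cap_center [257.8  29.5] 0.61 [546.3 153.6  91. ]
cap_mark [263.   16.7] 0.76 [551.4 164.1  91. ]
cap_center 0.64 548.4476318359375 149.84207153320312 18.758785247802734
(238, 7, 40, 46) 0.64
```

View pics/w1.png

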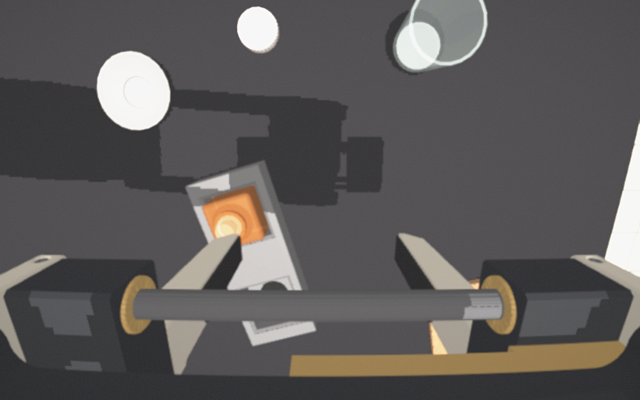

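The move was refused, so this picture is from the start pose. It shows the block with corners near (188,186), (265,162), (315,330) and (253,346), plus the dish, small cap and beaker. I'll retry with the twist included.

>>> jog_arm(
  steps=[
    {"travel": [40,-8,0],"twist": [0,0,0],"gripper": 1},
    {"travel": [40,-8,0],"twist": [0,0,0],"gripper": 1},
    {"travel": [40,-8,0],"twist": [0,0,0],"gripper": 1},
    {"travel": [40,-8,0],"twist": [0,0,0],"gripper": 1},
    {"travel": [40,-8,0],"twist": [0,0,0],"gripper": 1},
    {"travel": [40,-9,0],"twist": [0,0,0],"gripper": 1},
    {"travel": [38,-10,0],"twist": [0,0,0],"gripper": 1},
    {"travel": [0,0,0],"twist": [0,0,0],"gripper": 1},
    {"travel": [0,0,0],"twist": [0,0,0],"gripper": 1},
  ],
)

```text
clock: 2.5
tcp_pos: [540.6, 278.7, 218.5]
eef_rot: [0.706, 0.708, -0.0, 0.0]
contact_force: [-0.3, -0.9, 0.3]
gripper_width: 1.001
grasp_force: 0.0
```

```bash
python3 - <<'E'
from h import *
np.set_printoptions(precision=1,suppress=True)
print(observe()["tcp_pos"])
p=grab_frame("wrist"); cv2.imwrite("pics/w2.png",p["color"])
for n,z in dict(jar_center=48,jar_foot=0,cap_center=91,cap_mark=91).items():
    for m in mark_of(n,p)[:2]: print(n,np.array(m["uv"]),round(m["confidence"],2),atz(p,m["uv"],z))
for n in ["cap_center","jar_center"]:
  for m in regions_of(n,p)[:2]:
    r=m["region"].astype("uint8"); c=max(cv2.findContours(r,0,2)[0],key=cv2.contourArea)
    if n=="cap_center":
        w=np.array([atz(p,q[0].astype(float),103)[:2] for q in c]); (x,y),rad=cv2.minEnclosingCircle(w.astype('f4')); print(n,m["confidence"],x,y,rad)
    print(cv2.boundingRect(c), m["confidence"])
E
```

```text
[540.6 278.7 218.5]
cap_center [312.9 199.6] 0.87 [535.8 274.7  91. ]
cap_center [331.   83.6] 0.87 [552.7 386.   91. ]
cap_mark [339.9 191.8] 0.9 [563.1 282.9  91. ]
cap_mark [314.7 245.3] 0.77 [537.6 224.4  91. ]
cap_center 0.86 538.1263427734375 278.00860595703125 32.1004753112793
(286, 167, 61, 64) 0.86
cap_center 0.76 533.29052734375 219.61465454101562 18.6298828125
(296, 238, 31, 33) 0.76
(284, 154, 55, 31) 0.62
```

View pics/w2.png

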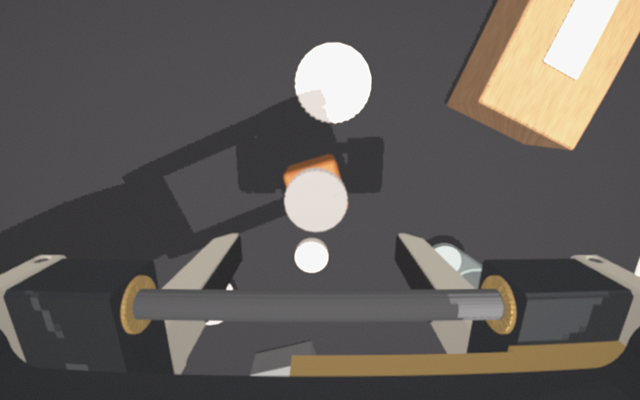

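The wrist view shows the jar's cap at (316,200) with the orange body's back edge showing at (286..335,155..178). The big cap is at (333,83) and the small one at (312,255).

```bash
python3 - <<'E'
from h import *
np.set_printoptions(precision=1,suppress=True)
p=grab_frame("wrist"); im=p["color"]
hsv=cv2.cvtColor(im,cv2.COLOR_BGR2HSV); m=(cv2.inRange(hsv,(3,120,60),(22,255,255))); m[:, :270]=0;m[:,360:]=0;m[:140]=0;m[230:]=0
ys,xs=np.nonzero(m); print(xs.min(),xs.max(),ys.min(),ys.max())
top=[(x,ys[xs==x].min()) for x in range(xs.min()+4,xs.max()-8)]
print(top)
w=np.array([atz(p,q,62)[:2] for q in top]).astype('f4'); l=cv2.fitLine(w,cv2.DIST_HUBER,0,.01,.01).ravel(); print("edge deg",np.degrees(np.arctan2(l[1],l[0])),l[2:])
n=np.array([-l[1],l[0]]); print("dist to centre",n@(np.array([537,277.5])-l[2:]))
# block from w1 corners (view from start)
p1=dict(p); p1["T"]=np.array([[1,0,0,600.39],[0,-.9625,-.2712,73.42],[0,.2712,-.9625,384.82],[0,0,0,1.]])
R1=np.array(p["T"])[:3,:3]; print(R1)
T=p1["T"]; T[:3,:3]=R1
c=[atz(p1,q,42) for q in [(188,186),(265,162),(315,330),(253,346)]]; print(np.array(c))
for a,b in [(0,1),(3,2),(1,2),(0,3)]: d=c[b]-c[a]; print(np.linalg.norm(d),np.degrees(np.arctan2(d[1],d[0])))
E
```

```text
282 339 153 184
[(286, np.int64(168)), (287, np.int64(167)), (288, np.int64(166)), (289, np.int64(165)), (290, np.int64(164)), (291, np.int64(164)), (292, np.int64(163)), (293, np.int64(163)), (294, np.int64(163)), (295, np.int64(162)), (296, np.int64(162)), (297, np.int64(162)), (298, np.int64(162)), (299, np.int64(161)), (300, np.int64(161)), (301, np.int64(161)), (302, np.int64(160)), (303, np.int64(160)), (304, np.int64(160)), (305, np.int64(159)), (306, np.int64(159)), (307, np.int64(159)), (308, np.int64(158)), (309, np.int64(158)), (310, np.int64(158)), (311, np.int64(158)), (312, np.int64(157)), (313, np.int64(157)), (314, np.int64(157)), (315, np.int64(156)), (316, np.int64(156)), (317, np.int64(156)), (318, np.int64(155)), (319, np.int64(155)), (320, np.int64(155)), (321, np.int64(154)), (322, np.int64(154)), (323, np.int64(154)), (324, np.int64(154)), (325, np.int64(153)), (326, np.int64(153)), (327, np.int64(153)), (328, np.int64(153)), (329, np.int64(153)), (330, np.int64(153))]
edge deg 17.065285 [531.7 311.4]
dist to centre -33.973268120433204
[[ 1.  -0.  -0. ]
 [-0.  -1.  -0.3]
 [-0.   0.3 -1. ]]
[[ 446.1   -0.    42. ]
 [ 539.2   28.    42. ]
 [ 595.9 -200.9   42. ]
 [ 509.2 -228.1   42. ]]
97.21334900599264 16.734582272583342
90.88816650090975 17.43943709341921
235.79961008809082 -76.0845412129414
236.69089332998513 -74.54009545489869
```

>>> jog_arm(
  force=50,
  steps=[
    {"travel": [-1,-3.5,35],"twist": [0,0,0],"gripper": 1},
    {"travel": [0,0,40],"twist": [0,0,0],"gripper": 1},
    {"travel": [0,0,40],"twist": [0,0,0],"gripper": 1},
    {"travel": [0,0,20],"twist": [0,0,0],"gripper": 1},
    {"travel": [0,0,10],"twist": [0,0,0],"gripper": 1},
    {"travel": [0,0,0],"twist": [0,0,0],"gripper": -1},
    {"travel": [0,0,0],"twist": [0,0,0],"gripper": -1},
    {"travel": [0,0,0],"twist": [0,0,0],"gripper": -1},
    {"travel": [0,0,0],"twist": [0,0,0],"gripper": -1},
    {"travel": [0,0,0],"twist": [0,0,0],"gripper": -1},
    {"travel": [0,0,0],"twist": [0,0,0],"gripper": -1},
  ],
)

```text
clock: 4.0
tcp_pos: [538.3, 277.5, 75.2]
eef_rot: [0.707, 0.707, 0.001, 0.0]
contact_force: [-1.5, -0.0, 6.3]
gripper_width: 0.663
grasp_force: 50.0
```

>>> jog_arm(
  steps=[
    {"travel": [0,0,-20],"twist": [0,0,0],"gripper": -1},
    {"travel": [0,0,-40],"twist": [0,0,0],"gripper": -1},
    {"travel": [0,0,-40],"twist": [0,0,0],"gripper": -1},
    {"travel": [-20,5,-20],"twist": [0,0,0],"gripper": -1},
    {"travel": [-40,10,0],"twist": [0,0,0],"gripper": -1},
    {"travel": [-45,15,0],"twist": [0,0,0],"gripper": -1},
    {"travel": [-45,20,0],"twist": [0,0,0],"gripper": -1},
    {"travel": [-45,20,0],"twist": [0,0,0],"gripper": -1},
    {"travel": [-45,20,0],"twist": [0,0,0],"gripper": -1},
    {"travel": [-45,15,0],"twist": [0,0,0],"gripper": -1},
    {"travel": [-45,10,0],"twist": [0,0,0],"gripper": -1},
    {"travel": [-30,5,0],"twist": [0,0,0],"gripper": -1},
  ],
)

```text
clock: 5.2
tcp_pos: [657.4, -86.4, 192.6]
eef_rot: [0.708, 0.706, -0.001, -0.0]
contact_force: [0.2, -0.1, -4.4]
gripper_width: 0.664
grasp_force: 50.0
```

>>> jog_arm(
  steps=[
    {"travel": [0,0,0],"twist": [0,0,0],"gripper": -1},
    {"travel": [0,0,0],"twist": [0,0,0],"gripper": -1},
    {"travel": [0,0,0],"twist": [0,0,0],"gripper": -1},
  ],
)

```text
clock: 5.5
tcp_pos: [657.1, -81.9, 193.1]
eef_rot: [0.707, 0.707, -0.0, -0.001]
contact_force: [-0.4, 0.1, -4.8]
gripper_width: 0.664
grasp_force: 50.0
```

```bash
python3 - <<'E'
from h import *
np.set_printoptions(precision=1,suppress=True)
s=observe();print(s["tcp_pos"],s["contact_force"],s["torque"])
p=grab_frame("wrist"); cv2.imwrite("pics/w3.png",p["color"]); np.save("T3.npy",p["T"])
for n,z in dict(well_left=12,well_right=12,squat_jar_center=52).items():
    for m in mark_of(n,p)[:2]: print(n,np.array(m["uv"]),round(m["confidence"],2),atz(p,m["uv"],z))
E
```

```text
[657.1 -81.9 193.1] [-0.4  0.1 -4.8] [ 0. -0.  0.]
well_right [221.5 247.4] 0.81 [ 534.9 -162.7   12. ]
squat_jar_center [167.  154.5] 0.58 [500.5 -41.1  52. ]
```

View pics/w3.png

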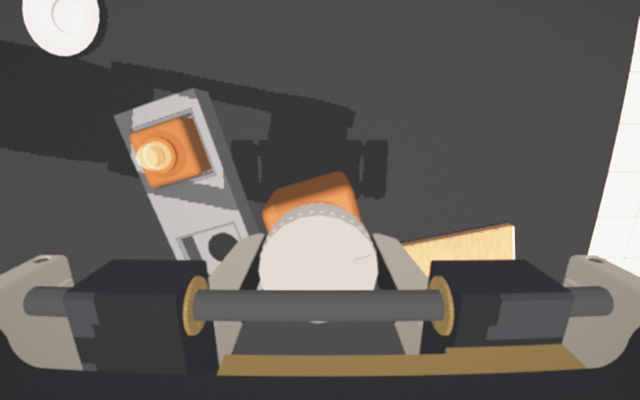

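The wrist view shows the held jar with its cap at (318,262), and the block from (115,117) to (262,235). The empty well shows at (215,247). I'll crop it for accurate edges.

```bash
python3 - <<'E'
import cv2
im=cv2.imread("pics/w3.png")[80:275,100:275]; cv2.imwrite("pics/w3c.png",cv2.resize(im,None,fx=3,fy=3,interpolation=cv2.INTER_CUBIC))
E
```

```text
(no output)
```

View pics/w3c.png

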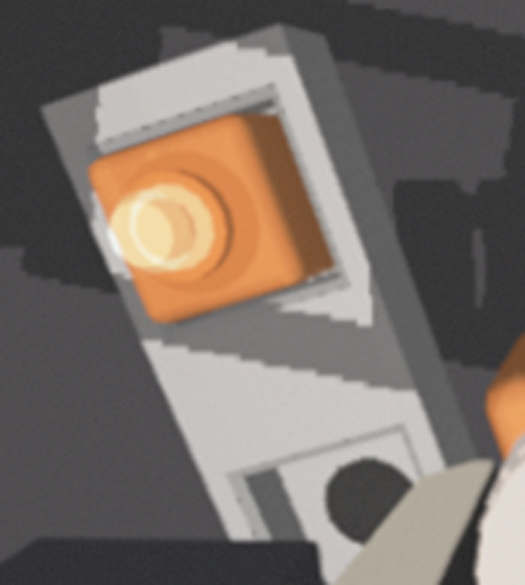

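The crop shows the block's top corners at crop (42,107) and (283,25). The well's near rim runs from crop (232,473) to (405,428).

```bash
python3 - <<'E'
from h import *
np.set_printoptions(precision=1,suppress=True)
p=grab_frame("wrist"); f=lambda a,z=42: atz(p,(a[0]/3+100,a[1]/3+80),z)[:2]
TL,TR,Rb,Lb,w1,w2=map(f,[(42,107),(283,25),(443,468),(232,540),(232,473),(405,428)])
print(TL,TR,Rb,Lb,w1,w2)
for a,b in [(TL,TR),(TR,Rb),(TL,Lb),(w1,w2)]: d=b-a; print(np.linalg.norm(d),np.degrees(np.arctan2(d[1],d[0])))
for th in (15,16,17):
    t=np.radians(th); x=np.array([np.cos(t),np.sin(t)]); y=np.array([-x[1],x[0]])
    # from block: end mid, sides
    cx=np.mean([(TL@x+46),(Lb@x+46),(TR@x-46),(Rb@x-46)]); cy=np.mean([TL@y,TR@y])-118-64; cy2=np.mean([w1@y,w2@y])-37
    print(th,[TL@x+46,Lb@x+46,TR@x-46,Rb@x-46],x*cx+y*cy,x*cx+y*cy2, (w1@x+w2@x)/2-cx)
# jar in hand: yaw from body back edge
hsv=cv2.cvtColor(p["color"],cv2.COLOR_BGR2HSV); m=cv2.inRange(hsv,(3,120,60),(22,255,255)); m[:,:262]=0;m[:,362:]=0;m[:165]=0;m[230:]=0
ys,xs=np.nonzero(m); top=[(x,ys[xs==x].min()) for x in range(275,335)]
z=observe()["tcp_pos"][2]-75.2+62
w=np.array([atz(p,q,z)[:2] for q in top]).astype('f4'); l=cv2.fitLine(w,cv2.DIST_HUBER,0,.01,.01).ravel(); print("edge deg",np.degrees(np.arctan2(l[1],l[0])))
a=np.radians(17); n=np.array([-np.sin(a),np.cos(a)]); print("jar axis along n rel. tcp", n@(l[2:]-observe()["tcp_pos"][:2])-31)
m=mark_of("cap_center",p); print([(q["confidence"],atz(p,q["uv"],z+29)) for q in m[:2]],observe()["tcp_pos"])
E
```

```text
[443.1  -1.1] [532.   24.5] [ 577.4 -135.3] [ 491.4 -166.2] [ 495.2 -137.8] [ 563.9 -119.2]
92.52847221458217 16.106496675839683
166.09339030689404 -74.16532373785627
172.02413894579115 -73.69721538747343
71.27500640557794 15.183447013862992
15 [np.float64(473.7417868075161), np.float64(477.6529141599954), np.float64(474.2530051386386), np.float64(476.67254298025466)] [ 536.2 -163.7] [ 536.6 -164.9] 2.6690279560212957
16 [np.float64(471.6557622567237), np.float64(472.56483479687375), np.float64(472.18407463622316), np.float64(471.70482219827886)] [ 537.9 -163.2] [ 538.2 -164.5] 1.590391512706617
17 [np.float64(469.4400788373278), np.float64(467.34681965284653), np.float64(469.9573002449116), np.float64(466.5794035123422)] [ 539.5 -162.8] [ 539.9 -164. ] 0.5112706207307838
edge deg 16.95689
jar axis along n rel. tcp 7.7520052816901455
[(0.92, array([658.1, -84.1, 209.5]))] [657.5 -82.1 193.8]
```

>>> jog_arm(
  steps=[
    {"travel": [-20,-30,0],"twist": [0,0,0.017],"gripper": -1},
    {"travel": [-20,-30,0],"twist": [0,0,0],"gripper": -1},
    {"travel": [-20,-30,0],"twist": [0,0,0],"gripper": -1},
    {"travel": [-20,-29.5,0],"twist": [0,0,0],"gripper": -1},
    {"travel": [0,0,20],"twist": [0,0,0],"gripper": -1},
    {"travel": [0,0,30],"twist": [0,0,0],"gripper": -1},
    {"travel": [0,0,20],"twist": [0,0,0],"gripper": -1},
    {"travel": [0,0,0],"twist": [0,0,0],"gripper": -1},
    {"travel": [0,0,0],"twist": [0,0,0],"gripper": -1},
    {"travel": [0,0,0],"twist": [0,0,0],"gripper": -1},
  ],
)

```text
clock: 6.8
tcp_pos: [538.2, -161.7, 125.6]
eef_rot: [0.713, 0.701, 0.001, 0.001]
contact_force: [-0.3, -0.3, -3.9]
gripper_width: 0.669
grasp_force: 50.0
```

```bash
python3 - <<'E'
from h import *
np.set_printoptions(precision=1,suppress=True)
s=observe();print(s["tcp_pos"],s["contact_force"],s["torque"])
ims=[]
rs={}
z0=s["tcp_pos"][2]-75.2
for c in ["scene","side"]:
    p=grab_frame(c)
    for n in ["jar_foot","jar_center","cap_center"]:
        for m in mark_of(n,p)[:2]:
            if m["confidence"]>.4: print(c,n,m["confidence"],atz(p,m["uv"],z0+dict(jar_foot=0,jar_center=48,cap_center=91)[n]))
    u,v=map(int,proj(p,[530,-150,70])); ims.append(cv2.resize(p["color"][max(v-55,0):v+55,u-65:u+65],(520,440),interpolation=cv2.INTER_CUBIC)[:,:400])
cv2.imwrite("pics/s4.png",cv2.hconcat(ims))
E
```

```text
[ 538.2 -161.7  125.6] [-0.3 -0.3 -3.9] [ 0.  -0.   0.1]
scene jar_foot 0.62 [ 544.8 -157.7   50.4]
scene jar_center 0.96 [ 528.8 -177.5   98.4]
scene jar_center 0.5 [594.2 -96.1  98.4]
scene cap_center 0.75 [686.5 436.4 141.4]
scene cap_center 0.67 [ 545.1 -153.7  141.4]
side jar_foot 0.57 [ 534.2 -164.    50.4]
side jar_center 0.72 [ 540.1 -171.8   98.4]
side cap_center 0.81 [506.4 200.9 141.4]
side cap_center 0.71 [ 537.  -170.2  141.4]
```

View pics/s4.png

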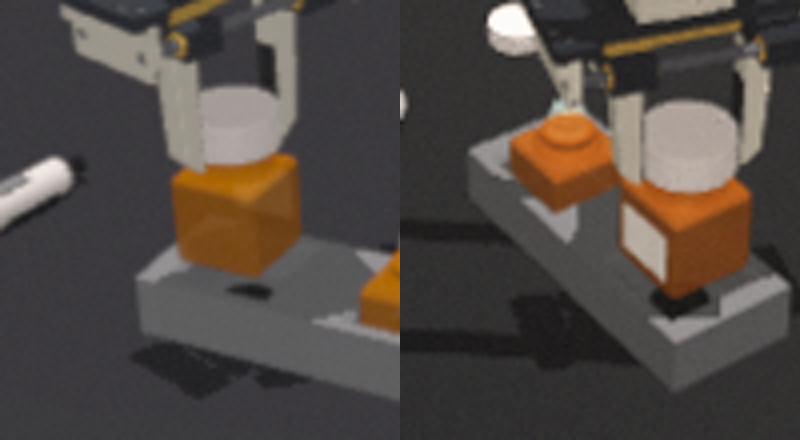

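Both crops show the jar hanging over the empty well and lined up with it: (237,210) in the scene half, (685,230) in the side half. Descending gently.

>>> jog_arm(
  steps=[
    {"travel": [0,0,6],"twist": [0,0,0],"gripper": -1},
    {"travel": [0,0,4],"twist": [0,0,0],"gripper": -1},
    {"travel": [0,0,4],"twist": [0,0,0],"gripper": -1},
    {"travel": [0,0,0],"twist": [0,0,0],"gripper": -1},
    {"travel": [0,0,0],"twist": [0,0,0],"gripper": -1},
  ],
)

```text
clock: 7.7
tcp_pos: [536.8, -161.4, 109.3]
eef_rot: [0.713, 0.701, -0.0, -0.0]
contact_force: [0.1, -0.9, -4.1]
gripper_width: 0.664
grasp_force: 50.0
```

>>> jog_arm(
  steps=[
    {"travel": [0,0,5],"twist": [0,0,0],"gripper": -1},
    {"travel": [0,0,5],"twist": [0,0,0],"gripper": -1},
    {"travel": [0,0,5],"twist": [0,0,0],"gripper": -1},
    {"travel": [0,0,3],"twist": [0,0,0],"gripper": -1},
    {"travel": [0,0,2],"twist": [0,0,0],"gripper": -1},
    {"travel": [0,0,0],"twist": [0,0,0],"gripper": -1},
    {"travel": [0,0,0],"twist": [0,0,0],"gripper": -1},
  ],
)

```text
clock: 8.4
tcp_pos: [537.1, -161.5, 89.7]
eef_rot: [0.713, 0.701, 0.0, 0.0]
contact_force: [0.2, 0.1, -3.6]
gripper_width: 0.666
grasp_force: 50.0
```

>>> jog_arm(
  steps=[
    {"travel": [0,0,1.5],"twist": [0,0,0],"gripper": -1},
    {"travel": [0,0,1],"twist": [0,0,0],"gripper": -1},
    {"travel": [0,0,0.5],"twist": [0,0,0],"gripper": -1},
    {"travel": [0,0,0],"twist": [0,0,0],"gripper": -1},
    {"travel": [0,0,0],"twist": [0,0,0],"gripper": -1},
  ],
)

```text
clock: 8.9
tcp_pos: [537.2, -161.7, 87.3]
eef_rot: [0.713, 0.701, 0.0, 0.0]
contact_force: [-3.5, 0.5, 4.1]
gripper_width: 0.666
grasp_force: 50.0
```

>>> jog_arm(
  force=60,
  steps=[
    {"travel": [0,0,0],"twist": [0,0,0],"gripper": -1},
    {"travel": [0,0,0],"twist": [0,0,0],"gripper": -1},
    {"travel": [0,0,0],"twist": [0,0,-0.06],"gripper": -1},
    {"travel": [0,0,0],"twist": [0,0,-0.08],"gripper": -1},
    {"travel": [0,0,0],"twist": [0,0,-0.08],"gripper": -1},
    {"travel": [0,0,0],"twist": [0,0,-0.08],"gripper": -1},
    {"travel": [0,0,0],"twist": [0,0,-0.08],"gripper": -1},
    {"travel": [0,0,0],"twist": [0,0,0],"gripper": -1},
  ],
)

```text
clock: 9.7
tcp_pos: [537.6, -161.7, 87.2]
eef_rot: [0.567, 0.823, 0.0, 0.001]
contact_force: [-1.0, 0.2, 4.8]
gripper_width: 0.669
grasp_force: 60.0
```

```bash
python3 - <<'E'
from h import *
np.set_printoptions(precision=2,suppress=True)
s=observe();r=R.from_quat(s["eef_rot"]).as_matrix();print(s["tcp_pos"],s["contact_force"],s["torque"],s["qpos"]);print("tool x yaw-90",np.degrees(np.arctan2(r[1,0],r[0,0]))-90)
p=grab_frame("wrist"); z=s["tcp_pos"][2]+16
for _ in range(1):
    c=mark_of("cap_center",p); m=mark_of("cap_mark",p)
    for a in c[:1]:
        for b in m[:1]:
            A=atz(p,a["uv"],z);B=atz(p,b["uv"],z);d=B-A;print(A,B,np.linalg.norm(d),np.degrees(np.arctan2(d[1],d[0])),a["confidence"],b["confidence"])
E
```

```text
[ 537.61 -161.67   87.24] [-0.98  0.18  4.77] [0.09 0.14 0.08] [-0.38  0.13  1.74  0.    1.27 -0.75]
tool x yaw-90 20.859689893276638
[ 538.47 -163.99  103.24] [ 556.58 -150.9   103.24] 22.342697711704737 35.85632480421621 0.6 0.57
```

>>> jog_arm(
  steps=[
    {"travel": [0,0,0],"twist": [0,0,-0.08],"gripper": -1},
    {"travel": [0,0,0],"twist": [0,0,-0.08],"gripper": -1},
    {"travel": [0,0,0],"twist": [0,0,-0.08],"gripper": -1},
    {"travel": [0,0,0],"twist": [0,0,-0.08],"gripper": -1},
  ],
)

```text
clock: 10.25
tcp_pos: [537.5, -161.7, 87.3]
eef_rot: [0.429, 0.903, 0.0, 0.001]
contact_force: [-2.5, 0.0, 7.2]
gripper_width: 0.667
grasp_force: 60.0
```

```bash
python3 - <<'E'
from h import *
np.set_printoptions(precision=2,suppress=True)
s=observe();print(s["tcp_pos"],s["contact_force"],s["torque"],R.from_quat(s["eef_rot"]).as_matrix()[:,0])
E
```

```text
[ 537.55 -161.69   87.33] [-2.54  0.    7.17] [ 0.1   0.23 -0.41] [-0.63  0.78 -0.  ]
```

>>> jog_arm(
  steps=[
    {"travel": [0,0,0],"twist": [0,0,-0.08],"gripper": -1},
    {"travel": [0,0,0],"twist": [0,0,-0.08],"gripper": -1},
    {"travel": [0,0,0],"twist": [0,0,-0.08],"gripper": -1},
    {"travel": [0,0,0],"twist": [0,0,-0.08],"gripper": -1},
    {"travel": [0,0,0],"twist": [0,0,-0.08],"gripper": -1},
    {"travel": [0,0,0],"twist": [0,0,-0.08],"gripper": -1},
    {"travel": [0,0,0],"twist": [0,0,-0.04],"gripper": -1},
    {"travel": [0,0,0],"twist": [0,0,0],"gripper": -1},
    {"travel": [0,0,0],"twist": [0,0,0],"gripper": -1},
  ],
)

```text
clock: 11.15
tcp_pos: [537.5, -161.9, 88.6]
eef_rot: [0.184, 0.983, -0.0, 0.001]
contact_force: [-7.5, 1.0, 17.3]
gripper_width: 0.662
grasp_force: 60.0
```

```bash
python3 - <<'E'
from h import *
np.set_printoptions(precision=2,suppress=True)
s=observe();r=R.from_quat(s["eef_rot"]).as_matrix();print(s["tcp_pos"],s["contact_force"],s["torque"],s["qpos"]);print("tool x yaw-90",np.degrees(np.arctan2(r[1,0],r[0,0]))-90)
p=grab_frame("wrist"); z=s["tcp_pos"][2]+16
c=mark_of("cap_center",p); m=mark_of("cap_mark",p)
for a in c[:1]:
    for b in m[:2]:
        A=atz(p,a["uv"],z);B=atz(p,b["uv"],z);d=B-A;print(A,B,np.linalg.norm(d),np.degrees(np.arctan2(d[1],d[0])),a["confidence"],b["confidence"])
E
```

```text
[ 537.54 -161.9    88.61] [-7.47  1.   17.28] [0.31 1.28 0.03] [-0.38  0.13  1.74 -0.    1.28 -1.58]
tool x yaw-90 68.80379702136224
[ 539.25 -163.51  104.61] [ 540.46 -139.26  104.61] 24.273159249295716 87.14340657911823 0.83 0.87
```

>>> jog_arm(
  steps=[
    {"travel": [0,0,-3],"twist": [0,0,0],"gripper": -1},
    {"travel": [0,0,-4],"twist": [0,0,0],"gripper": -1},
    {"travel": [0,0,-4],"twist": [0,0,0],"gripper": -1},
    {"travel": [0,0,0],"twist": [0,0,0],"gripper": -1},
    {"travel": [0,0,0],"twist": [0,0,0],"gripper": -1},
  ],
)

```text
clock: 11.8
tcp_pos: [537.0, -161.5, 97.6]
eef_rot: [0.183, 0.983, -0.0, -0.0]
contact_force: [-1.3, -0.6, 0.7]
gripper_width: 0.665
grasp_force: 60.0
```

Free: the force shows only the cap's weight, no thread catch. Continuing up.

>>> jog_arm(
  steps=[
    {"travel": [0,0,-5],"twist": [0,0,0],"gripper": -1},
    {"travel": [0,0,-5],"twist": [0,0,0],"gripper": -1},
    {"travel": [0,0,-5],"twist": [0,0,0],"gripper": -1},
    {"travel": [0,0,-6],"twist": [0,0,0],"gripper": -1},
    {"travel": [0,0,-6],"twist": [0,0,0],"gripper": -1},
    {"travel": [0,0,-5],"twist": [0,0,0],"gripper": -1},
    {"travel": [0,0,0],"twist": [0,0,0],"gripper": -1},
    {"travel": [0,0,0],"twist": [0,0,0],"gripper": -1},
    {"travel": [0,0,0],"twist": [0,0,0],"gripper": -1},
  ],
)

```text
clock: 12.7
tcp_pos: [536.8, -161.4, 129.3]
eef_rot: [0.183, 0.983, 0.0, -0.0]
contact_force: [-0.1, 0.5, -0.2]
gripper_width: 0.662
grasp_force: 60.0
```

```bash
python3 - <<'E'
from h import *
np.set_printoptions(precision=1,suppress=True)
s=observe();print(s["tcp_pos"],s["contact_force"],s["torque"])
ims=[]
for c in ["scene","side"]:
    p=grab_frame(c); u,v=map(int,proj(p,[530,-150,80])); ims.append(cv2.resize(p["color"][max(v-55,0):v+55,u-65:u+65],(520,440),interpolation=cv2.INTER_CUBIC)[:,60:460])
cv2.imwrite("pics/s5.png",cv2.hconcat(ims))
E
```

```text
[ 536.8 -161.4  129.3] [-0.1  0.5 -0.2] [ 0.1 -0.  -0. ]
```

View pics/s5.png

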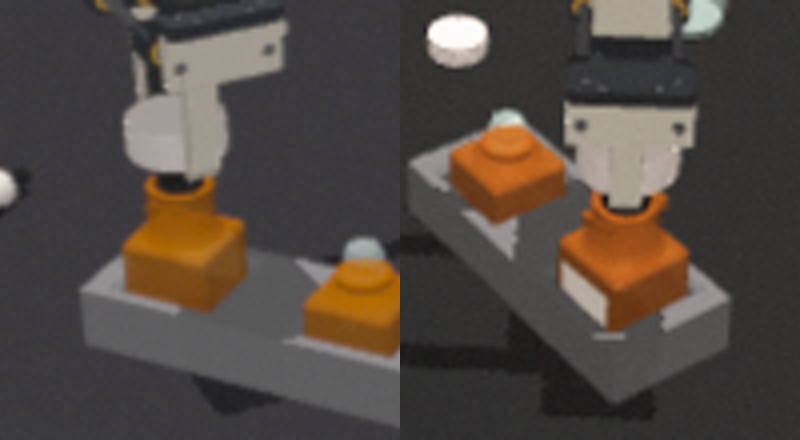

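The cap hangs level above the open jar: (175,135) over mouth (180,185) in the scene half, (628,160) over (630,205) in the side half. The jar stands sunk in its well, and the rim is about 25 mm clear.

```bash
python3 -c "
from station import *
print(job_done())"
```

```text
the job is handed in; nothing more can be done
None
```

I handed the job in at about 13 s: the jar stands fully down in the well that was empty, its cap came free after about 70° counter-clockwise, and the gripper holds the cap level about 25 mm above the mouth; the short jar, beaker, dish and pipette were not touched.

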